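# Shut the centrifuge and start the spin

## Task

The loaded centrifuge stands with its lid open. Push the lid fully shut with the fingertips from its outer side, easing it down without slamming it and without touching the lid's black inner face; only when it is shut, press the green start button all the way in and let it come back up. Grip nothing, leave the blue lid-release button unpressed, and do not disturb the bottle, the tip box or the tube rack.

Things in the scene. Friction and masses are not known exactly. Their poses are not given: they have to be found in the camera images.
- centrifuge: White benchtop centrifuge, too heavy to shift, 260 mm deep (x) by 230 mm wide (y), its flat top deck 90 mm high, with a round open rotor bowl in it. Origin: centre of its underside on the bench; +x points to its back (the hinge side), its front with the buttons looks to -x, roughly to the robot. Its yaw varies by up to 0.4 rad.
- lid (a joint): Hinge of the lid about a level axis along the machine's y at the back: 0 = shut, grows as the lid swings up and back (stop at 1.3 rad); it starts between 0.85 and 1.2 rad. Hinge friction of about 0.3 N m (some 2 N at the edge) holds the 0.2 kg lid at any angle, there is no spring or latch; it must be pushed all the way down.
- lid_hinge (a point): Point on the hinge axis at the middle of the machine, 115 mm behind its origin and 92 mm above the bench. This point's frame turns with the lid: from it the lid extends along its own -x, and its own +z points out of the lid's outer (dome) side. With the lid shut these axes are those of the machine.
- lid_edge (a point): Middle of the lid's free front edge, 201 mm from the hinge axis (lid frame -201, 0, 6 mm). The lid is a shallow round white dome of 98 mm radius, centred 103 mm from the hinge axis; outer surface above its flat rim plane: 12 mm at the rim, 25 mm at 86 mm from the dome's centre, 34 mm at 60 mm, 40 mm at the centre.
- lid_inside (a point): Black rubber seal disc with a steel centre on the lid's inner (under) side, 88 mm radius, standing 4.5 mm proud of the lid's rim plane; it turns with the lid. This point: centre of the disc's face; +z points to the lid's outer side. Fingers must not touch it.
- start_button (a joint): Green start button, 24 mm across, pressed straight down: 0 = up, 0.006 m = fully in, against a spring of about 4 N at full travel; springs back when let go. It counts as pressed from 4.5 mm.
- start_button_top (a point): Centre of the green button's top face, 112 mm above the bench; in a round black housing 40 mm across and 12 mm high it stands on the front deck at the machine's x = -104 mm, y = +66 mm (left as seen from the robot). With the lid shut the lid's rim is over 30 mm from its centre.
- release_button (a joint): Blue lid-release button, same make as the green one; 0 = up, 0.006 m = fully in. Leave it.
- release_button_top (a point): Centre of the blue button's top face, on the front deck at the machine's x = -104 mm, y = -66 mm (right as seen from the robot).
- bottle: Loose amber bottle with blue cap, 60 mm diameter, 150 mm tall, at one side of the machine. Origin: centre of its underside.
- tip_box: Loose closed light-blue pipette-tip box, 119 x 89 x 72 mm high, at one side of the machine. Origin: centre of its underside.
- tube_rack: Loose orange rack holding 8 short tubes, 60 x 110 mm, 38 mm high, on the bench to the left of the machine's front (+y side). Origin: centre of its underside.
Things that resemble listed ones, but are neither listed nor needed, are in the scene too. Several things look just like the bottle: the one meant starts farthest to the robot's right. Several things look just like the tube_rack: the one meant starts farthest from the robot's base.

How it is judged:
On the way, in this order (a step that is already met when the one before it is completed fails the run):
1. the lid is fully shut (value of joint lid below 0.02 rad), for 0.2 s.
2. the green start button is pressed in with the lid shut (value of joint start_button above 0.0045 m and value of joint lid below 0.02 rad), for 0.05 s.
3. the green button is let go and comes back up (value of joint start_button below 0.0015 m), for 0.1 s.
At the end, for the whole second after the job is handed in: The lid is shut (below 0.02 rad, 4 mm at its edge), both buttons are up (within 1.5 mm), and the bottle, tip box and tube rack stand upright within 20 mm of where they were (value of joint lid below 0.02 rad and value of joint each of start_button, release_button below 0.0015 m and distance of each of bottle, tip_box, tube_rack from where it was at the start of the episode below 0.02 m and angle between each of bottle, tip_box, tube_rack's own z axis and vertical below 0.25 rad); the robot touches nothing.
It fails at once if the green button is pressed while the lid is open (value of joint start_button above 0.003 m and value of joint lid above 0.04 rad).
It fails at once if the blue lid-release button is pressed (value of joint release_button above 0.003 m).
It fails at once if the lid is slammed (it closes faster than 3 rad/s, 0.6 m/s at its edge) (velocity of joint lid below -3 rad/s).
It fails at once if the robot touches the lid's inner face (contact force between any of the fingers, the arm and lid_c3 above 1 N).
It fails at once if the bottle, tip box or tube rack is shifted over 20 mm, lifted or tipped (not (distance of bottle from where it was at the start of the episode below 0.02 m) or not (distance of tip_box from where it was at the start of the episode below 0.02 m) or not (distance of tube_rack from where it was at the start of the episode below 0.02 m) or not (angle between bottle's own z axis and vertical below 0.25 rad) or not (angle between tip_box's own z axis and vertical below 0.25 rad) or not (angle between tube_rack's own z axis and vertical below 0.25 rad)).
It also fails if it takes over 38 s, if anything falls off the work surface, if the arm or the gripper's body presses on something with over 40 N, if the wrist force passes 120 N, or if a joint passes its speed limit or range.

## Robot

A 6-joint arm with a two-finger parallel gripper is mounted at the origin on the work surface. World frame = base frame: x ahead of the robot, y to its left, z up, the work surface at z = 0. Lengths are in m, angles in rad, forces in N, time in s.
With the tool pointing down it reaches from about 0.3 to 0.75 m from the base axis. Payload 8.5 kg.
Tool frame: the origin (TCP) lies midway between the tips of the shut fingers; the grasp point (between the pads) lies 19 mm behind it (bot.grasp_offset is the z of the grasp point in the tool frame, in m); z points along the fingers, y is the line along which they close (so a half turn about z gives the same grasp; the last joint's range is limited). The gripper opens to 85 mm and grips with 20 to 120 N. Pads are 22 mm wide; open, the fingers measure 114 mm over their backs; the gripper's body (76 mm by 85 mm) begins 54 mm behind the grasp point. The pads swing forward as they close: fully open they stand 13 mm farther back than shut.
Start: joints at [1.059, 0.381, 1.297, -0, 1.464, -0.215], TCP at [0.161, 0.526, 0.231] pointing down, gripper open.
Joint ranges: [-3.11, 3.11], [-0.89, 2.33], [0.22, 2.48], [-1.42, 4.56], [0.17, 2.85], [-2.88, 2.88]. Speed limits (rad/s): [2.39, 2.39, 3.14, 3.14, 3.14, 3.14].

## Interface

Orientations are given as a unit quaternion [w, x, y, z].
In Python, from rig import bot gives the robot as it stands. Calls block until the motion is done:
- bot.move_pose(position, orientation): joint-space move of the TCP to a pose.
- bot.move_l(position, max_speed=0.15, attitude=None): straight line of the TCP; attitude=None keeps the orientation; max_speed is the mean speed in m/s.
- bot.goto_joints(angles): joint-space move.
- bot.release() and bot.gripper_close(grasp_force=None): open the fingers fully, or close them until they stop; grasp_force is the grip in N (None keeps the last).
- bot.pause(seconds).
- bot.inverse_kinematics(position, orientation): joint angles nearest the present ones, or None.
- bot.get_image(name): name is "scene" or "top" or "wrist"; returns a dict with "img" (420x560x3 uint8, red, green, blue), "fx", "fy", "cx", "cy" (pixels), "rvec" (rotation vector, rad) and "tvec" (3), from world to camera coordinates, as OpenCV has them; the wrist camera has in their place "hand_eye" (4x4, takes a point from camera to tool coordinates, whose origin is the TCP and whose axes are the flange's). Camera axes: x right, y down, z forward; pixel columns grow to the right and rows downward; lengths in m; the calibration is good to about 2 mm. A picture is of the moment at which its call begins: read the wrist's pose just before it. There is no depth.
A pose or a line that the arm cannot do raises bot.Unreachable and nothing moves.
- bot.close_job(): hands the job in; it is judged then, once.
Readings, each from a call of its own:
- bot.current_time_s(): time.
- bot.current_q(): joint angles.
- bot.current_dq(): joint speeds.
- bot.current_tau(): joint torques, N m.
- bot.current_ee_pos(): TCP position.
- bot.current_tool_rot(): TCP orientation.
- bot.current_wrist_force(): force on the tool from outside, world axes, zero at the start.
- bot.current_torque(): the same for the moment, N m.
- bot.current_finger_gap(): finger opening in m.
- bot.current_grasp_force(): force on a finger pad.
Only numpy, scipy, OpenCV 4.12 (cv2) and the standard library are available. Lean on these libraries where they do the work, as an engineer would, in place of code of your own. Each camera call takes 0.05 s, during which the arm holds its last target. There are 200 camera calls.

## Working session

There is one attempt and no reset: what is moved stays moved. The work goes in short steps, each a Python script; the robot and the scene stay as the last script left them, time stands still between calls to the robot, and variables do not carry over. Pictures are saved under pics/ and viewed, at most 10 in all, crops included, and the job is handed in when it is done.

```bash
mkdir -p pics; ls; cat > h.py <<'E'
import numpy as np, cv2
def ray(c,u,v):
    R=cv2.Rodrigues(np.array(c["rvec"],float))[0]; t=np.array(c["tvec"],float).ravel()
    d=R.T@np.array([(u-c["cx"])/c["fx"],(v-c["cy"])/c["fy"],1.]); return -R.T@t,d/np.linalg.norm(d)
def onz(c,u,v,z):
    o,d=ray(c,u,v); return o+d*(z-o[2])/d[2]
def proj(c,P):
    return cv2.projectPoints(np.array(P,float).reshape(-1,3),np.array(c["rvec"],float),np.array(c["tvec"],float),np.array([[c["fx"],0,c["cx"]],[0,c["fy"],c["cy"]],[0,0,1.]]),None)[0].reshape(-1,2)
E
python3 - <<'E'
from rig import bot
import cv2,pickle
d={n:bot.get_image(n) for n in("scene","top")}
pickle.dump(d,open("im.pkl","wb"))
for n in d: cv2.imwrite(f"pics/{n}.png",cv2.resize(d[n]["img"][:,:,::-1],(800,600),interpolation=cv2.INTER_CUBIC))
print(bot.current_time_s(),bot.current_tool_rot(),{k:d["top"][k] for k in d["top"] if k!="img"},d["scene"]["tvec"])
E
```

```text
pics
0.1 [-2.38517735e-04  1.47847832e-01  9.89009908e-01 -6.03274119e-04] {'fx': 401.34558949388366, 'fy': 401.34558949388366, 'cx': 284.70205516563755, 'cy': 211.03686144865523, 'rvec': array([ 2.16836158, -2.13457739,  0.15093404]), 'tvec': array([0.02287694, 0.56703611, 0.81014273])} [-0.31937762 -0.22696113  1.45810156]
```

View pics/scene.png

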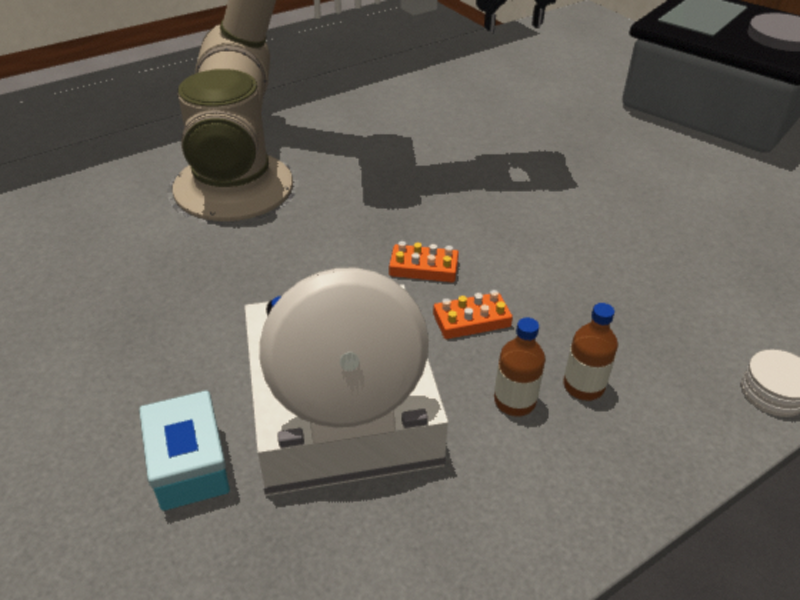

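View pics/top.png

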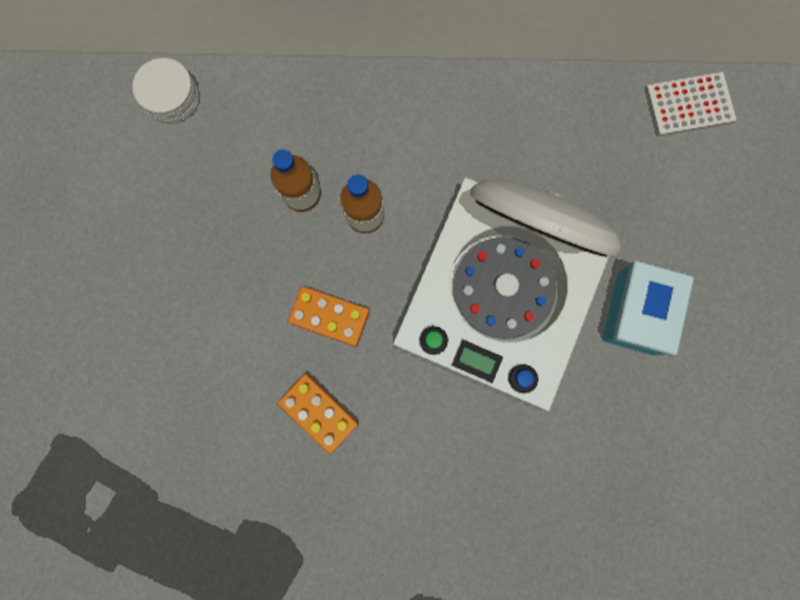

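The bottles are at (293,180) and (362,205) in the top view. Robot-right is image right, so the bottle meant is the one at (362,205). The racks are at (330,315) and (318,412). The one farther from the base, higher in the image, is (330,315). Both only need to be avoided. The tip box is at (655,308), green button at (433,339) and blue at (525,378).

```bash
cat > loc.py <<'E'
from h import *
import pickle
d=pickle.load(open("im.pkl","rb")); T=d["top"]; S=d["scene"]
hsv=cv2.cvtColor(T["img"],cv2.COLOR_RGB2HSV)
def cen(lo,hi,u,v,r=12):
    m=cv2.inRange(hsv,lo,hi); k=np.zeros_like(m); cv2.circle(k,(u,v),r,255,-1); M=cv2.moments(m&k,True)
    return M["m10"]/M["m00"],M["m01"]/M["m00"],M["m00"]
g=cen((45,120,40),(85,255,255),303,238); b=cen((100,120,40),(130,255,255),367,265)
G=onz(T,g[0],g[1],.112); B=onz(T,b[0],b[1],.112)
y=(G-B)[:2]; L=np.linalg.norm(y); y/=L; x=np.array([y[1],-y[0]]); yaw=np.arctan2(x[1],x[0])
O=(G+B)[:2]/2+.104*x
def W(p): return np.array([*(O+p[0]*x+p[1]*y),p[2]])   # machine -> world
if __name__=="__main__":
    print(g,b,G,B,L,"yaw",yaw,"O",O)
    # lid free edge: top silhouette in scene, ray cut with machine plane y=0
    nrm=np.array([*y,0])
    o,dd=ray(S,347/1.4286,269/1.4286); P=o+dd*(nrm@(np.array([*O,0])-o))/(nrm@dd)
    q=np.array([x@(P[:2]-O),P[2]]); print("edge x,z",q,"theta",np.arctan2(q[1]-.092,.115-q[0]),np.hypot(q[0]-.115,q[1]-.092))
    def lid(th,s,l,h): return W((.115-s*np.cos(th)+h*np.sin(th),l,.092+s*np.sin(th)+h*np.cos(th)))
    a=np.linspace(0,2*np.pi,60)
    for n,c in d.items():
        im=c["img"][:,:,::-1].copy(); im=cv2.resize(im,(1120,840))
        for th,col in((.85,(255,0,0)),(1.0,(0,255,0)),(1.15,(0,0,255))):
            for h in (0,):
                p=proj(c,[lid(th,.103+.098*np.cos(t),.098*np.sin(t),h) for t in a])*2
                cv2.polylines(im,[p.astype(int)],True,col,1)
        p=proj(c,[W(v) for v in((-.13,-.115,.09),(.13,-.115,.09),(.13,.115,.09),(-.13,.115,.09))])*2
        cv2.polylines(im,[p.astype(int)],True,(255,0,255),1)
        u,v=proj(c,[W((0,0,.15))])[0]*2
        cr=im[int(max(v-230,0)):int(v+230),int(max(u-200,0)):int(u+200)]; d[n]["o"]=cv2.resize(cr,(400,460))
    cv2.imwrite("pics/ov.png",np.hstack([d["scene"]["o"],d["top"]["o"]]))
E
python3 loc.py
```

```text
(303.42622950819674, 237.5, 122.0) (367.036496350365, 264.7810218978102, 137.0) [ 0.5059365 -0.0047367  0.112    ] [ 0.45602947 -0.12595999  0.112     ] 0.13109461034518793 yaw -0.39054753465210634 O [ 0.57715187 -0.1049406 ]
edge x,z [0.13322329 0.3549213 ] theta 1.6399964793324753 0.26355207515889484
```

View pics/ov.png

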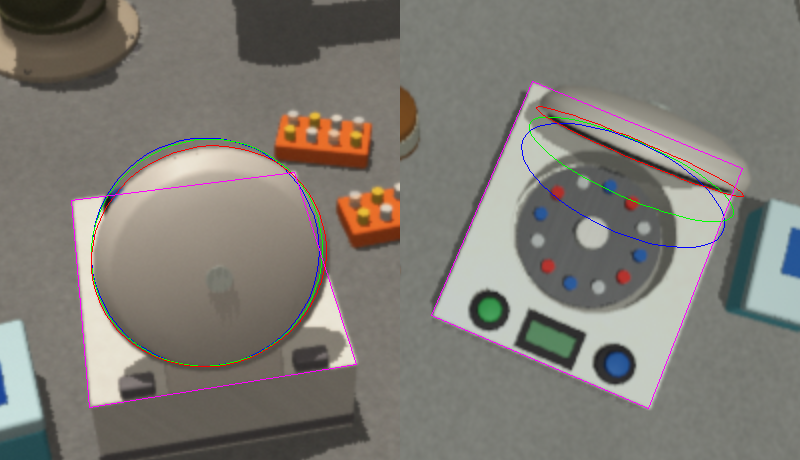

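The overlay puts the lid at about 1.15–1.2 rad: the θ=1.15 curve lies just inside the black rim line. The machine outline fits well. Next I check that the path is reachable.

```bash
cat > path.py <<'E'
from loc import *
from scipy.spatial.transform import Rotation as Ro
def quat(flip,tilt=0):  # tool z down, tool x along -/+ machine x
    X=np.array([*x,0])*(1 if flip else -1); Z=np.array([0,0,-1.]); R=np.c_[X,np.cross(Z,X),Z]
    R=Ro.from_rotvec(tilt*np.array([*y,0])).as_matrix()@R
    return Ro.from_matrix(R).as_quat()[[3,0,1,2]]
S_,H_,OFF=.178,.0295,.011
def tip(th,cl=0.):
    h=H_+cl; return W((.115-S_*np.cos(th)+h*np.sin(th)+OFF*np.sin(th),0,.092+S_*np.sin(th)+h*np.cos(th)))
E
python3 - <<'E'
from path import *
from rig import bot
print(bot.current_q())
for f in (0,1):
  q=quat(f); print(q)
  for p in [tip(1.3,.02)+[0,0,.10],tip(1.3,.02),tip(1.1),tip(.6),tip(.0),W((-.104,.066,.18)),W((-.104,.066,.106))]:
    j=bot.inverse_kinematics(p,q); print(p.round(3),np.hypot(p[0],p[1]).round(3), None if j is None else np.round(j,2))
E
```

```text
[ 1.05869425e+00  3.81134944e-01  1.29818773e+00  1.67028340e-05
  1.46356730e+00 -2.15320149e-01]
[0.         0.19403511 0.98099459 0.        ]
[ 0.693 -0.153  0.377] 0.71 [-0.38  0.7   0.32 -0.    2.12 -1.56]
[ 0.693 -0.153  0.277] 0.71 [-0.38  0.67  0.65 -0.    1.81 -1.56]
[ 0.642 -0.132  0.264] 0.656 [-0.38  0.56  0.9  -0.    1.68 -1.56]
[ 0.569 -0.101  0.217] 0.578 [-0.38  0.44  1.24 -0.    1.46 -1.56]
[ 0.519 -0.081  0.122] 0.525 [-0.38  0.45  1.54 -0.    1.16 -1.56]
[ 0.506 -0.004  0.18 ] 0.506 [-0.24  0.35  1.5  -0.    1.29 -1.42]
[ 0.506 -0.004  0.106] 0.506 [-0.24  0.44  1.61 -0.    1.09 -1.42]
[ 0.          0.98099459 -0.19403511  0.        ]
[ 0.693 -0.153  0.377] 0.71 [-0.38  0.7   0.32 -0.    2.12  1.58]
[ 0.693 -0.153  0.277] 0.71 [-0.38  0.67  0.65 -0.    1.81  1.58]
[ 0.642 -0.132  0.264] 0.656 [-0.38  0.56  0.9  -0.    1.68  1.58]
[ 0.569 -0.101  0.217] 0.578 [-0.38  0.44  1.24 -0.    1.46  1.58]
[ 0.519 -0.081  0.122] 0.525 [-0.38  0.45  1.54 -0.    1.16  1.58]
[ 0.506 -0.004  0.18 ] 0.506 [-0.24  0.35  1.5  -0.    1.29  1.72]
[ 0.506 -0.004  0.106] 0.506 [-0.24  0.44  1.61 -0.    1.09  1.72]
```

```bash
python3 - <<'E'
from path import *
from rig import bot
q=quat(0); p0=np.array(bot.current_ee_pos())
bot.gripper_close(20)
bot.move_l([p0[0],p0[1],.40],.25)
bot.move_pose(tip(1.3,.02)+[0,0,.11],q)
print(bot.current_time_s(),bot.current_ee_pos(),bot.current_wrist_force())
bot.move_l(tip(1.3,.02),.12)
print(bot.current_time_s(),bot.current_ee_pos(),bot.current_wrist_force())
for th in (1.15,1.0,.8):
    bot.move_l(tip(th,.01 if th>1.1 else 0),.08)
    F=np.array(bot.current_wrist_force()); print(th,bot.current_time_s(),bot.current_ee_pos(),F.round(2))
    if np.linalg.norm(F)>15: break
c=bot.get_image("scene"); t=bot.get_image("top")
cv2.imwrite("pics/mid.png",np.hstack([cv2.resize(i["img"],(400,300))[:,:,::-1] for i in(c,t)]))
E
```

```text
4.7167 [ 0.69344917 -0.15186413  0.3870334 ] [ 0.12586299  0.57492534 -0.25319995]
5.7833 [ 0.69358178 -0.15277737  0.27775331] [ 0.03086706  0.0262036  -0.63115471]
1.15 6.4083 [ 0.65917726 -0.1387438   0.27102644] [ 0.48 -1.02 -0.63]
1.0 7.0333 [ 0.62638464 -0.1252517   0.25775837] [ 0.44  0.53 -0.1 ]
0.8 7.65 [ 0.59604925 -0.11273998  0.24041769] [-0.1  -0.98 -0.37]
```

View pics/mid.png

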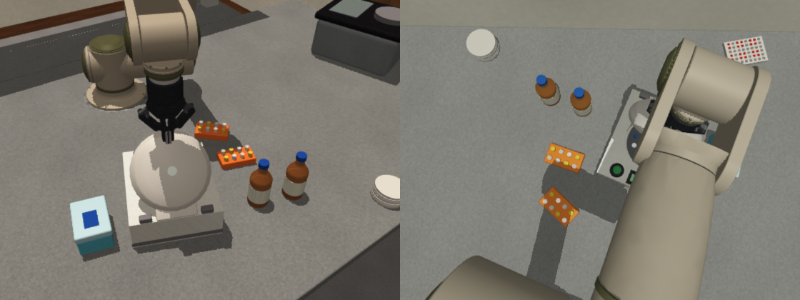

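The fingers are at the lid's upper edge. I can't tell yet which side of it they are on, so I'll enlarge the view.

```bash
python3 - <<'E'
from path import *
from rig import bot
c=bot.get_image("scene"); pickle.dump(c,open("mid.pkl","wb"))
im=c["img"][90:310,140:340,::-1]; im=cv2.resize(im,None,fx=2.7,fy=2.7,interpolation=cv2.INTER_CUBIC)
p=proj(c,[bot.current_ee_pos(),tip(.8)])
for u,v in p[:1]: cv2.drawMarker(im,(int((u-140)*2.7),int((v-90)*2.7)),(255,0,255),0,12,1)
a=np.linspace(0,2*np.pi,90)
for th,col in((.7,(255,0,0)),(.85,(0,255,0)),(1.15,(0,0,255))):
    P=[W((.115-s*np.cos(th),l,.092+s*np.sin(th))) for s,l in((.103+.098*np.cos(t),.098*np.sin(t)) for t in a)]
    cv2.polylines(im,[((proj(c,P)-[140,90])*2.7).astype(int)],True,col,1)
cv2.imwrite("pics/mid2.png",im)
E
```

```text
(no output)
```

View pics/mid2.png

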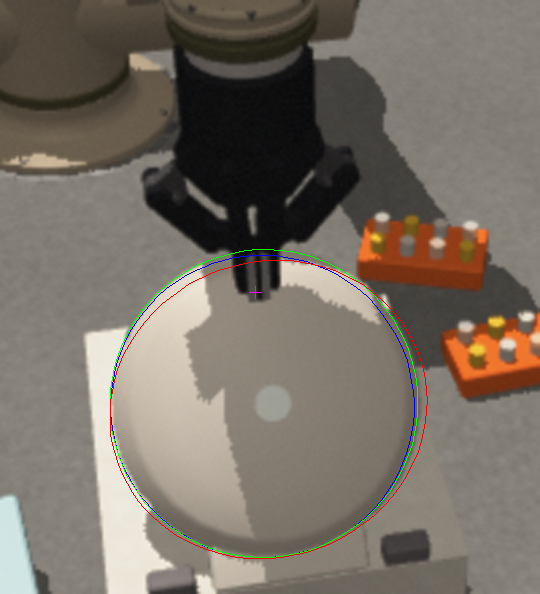

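The fingertips are in front of the dome on its outer face, and the lid has followed them to about 0.8 rad. I'll continue down.

```bash
python3 - <<'E'
from path import *
from rig import bot
for th in (.6,.4,.2,.1,.03):
    bot.move_l(tip(th),.07)
    F=np.array(bot.current_wrist_force()); print(th,round(bot.current_time_s(),2),np.round(bot.current_ee_pos(),4),F.round(2))
    if np.linalg.norm(F)>20: break
p=tip(.03)
for i in range(12):
    p=p-[0,0,.002]; bot.move_l(p,.03); F=np.array(bot.current_wrist_force()); print(p[2].round(4),np.round(bot.current_ee_pos()[2],4),F.round(1))
    if F[2]>12: break
print(bot.current_time_s())
E
```

```text
0.6 8.48 [ 0.569  -0.1016  0.2171] [0.2  0.48 0.21]
0.4 9.17 [ 0.5467 -0.0924  0.1888] [ 1.38 -0.45 -0.26]
0.2 9.84 [ 0.5299 -0.0855  0.1565] [0.53 0.02 1.29]
0.1 10.26 [ 0.5236 -0.0829  0.1392] [0.72 0.16 0.05]
0.03 10.59 [ 0.5201 -0.0814  0.1268] [-0.46 -0.25  0.15]
0.1248 0.1249 [-0.   0.  -0.6]
0.1228 0.1239 [-2.   0.6  8.5]
0.1208 0.1234 [-7.4  2.  23.3]
11.3417
```

```bash
python3 - <<'E'
from path import *
from rig import bot
bot.pause(.3)
p=np.array(bot.current_ee_pos()); print(p,bot.current_wrist_force())
bot.move_l(p+[0,0,.07],.1)
bot.move_l(W((-.104,.066,.19)),.15)
bot.move_l(W((-.104,.066,.13)),.1)
c=bot.get_image("scene"); print(bot.current_time_s(),bot.current_ee_pos())
im=cv2.resize(c["img"][110:330,140:380,::-1],None,fx=2.5,fy=2.5,interpolation=cv2.INTER_CUBIC)
a=np.linspace(0,2*np.pi,90)
P=[W((.115-.103-.098*np.cos(t),.098*np.sin(t),.092)) for t in a]+[bot.current_ee_pos()]
pp=((proj(c,P)-[140,110])*2.5).astype(int); cv2.polylines(im,[pp[:-1]],True,(0,255,0),1); cv2.drawMarker(im,tuple(map(int,pp[-1])),(255,0,255),0,12,1)
cv2.imwrite("pics/shut.png",im)
E
```

```text
[ 0.52049795 -0.08159202  0.12344018] [-7.55920473  2.59209982 22.76832877]
13.9917 [ 0.50653021 -0.00456187  0.13063454]
```

View pics/shut.png

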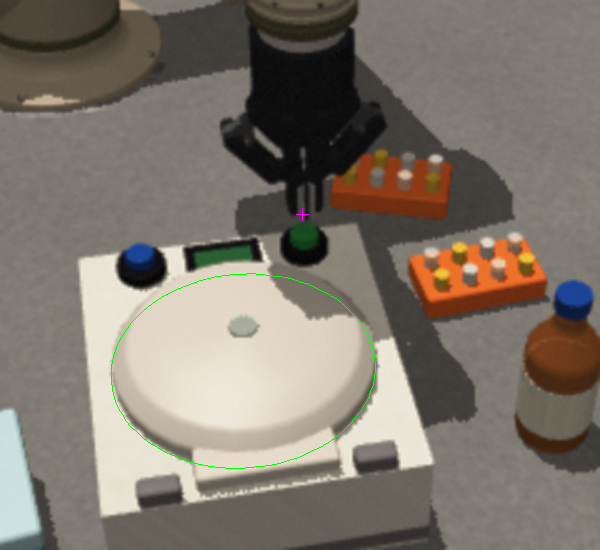

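The lid is flat on the deck, with its rim outline at about (245,370) in the crop matching the shut pose. The fingertips are right above the green button at (304,238). I press it now.

```bash
python3 - <<'E'
from path import *
from rig import bot
p=W((-.104,.066,.116)); bot.move_l(p,.05)
print(bot.current_wrist_force())
for i in range(14):
    p=p-[0,0,.001]; bot.move_l(p,.03); F=np.array(bot.current_wrist_force()); print(p[2].round(4),np.round(bot.current_ee_pos()[2],4),F.round(1))
    if F[2]>14: break
bot.pause(.2)
bot.move_l(W((-.104,.066,.22)),.1); bot.pause(.3)
print(bot.current_time_s(),bot.current_wrist_force())
c=bot.get_image("scene"); t=bot.get_image("top")
cv2.imwrite("pics/end.png",np.hstack([cv2.resize(i["img"],(400,300))[:,:,::-1] for i in(c,t)]))
E
```

```text
[0.36346547 0.08874366 0.1802235 ]
0.115 0.1151 [-0.4  0.2  0.1]
0.114 0.114 [-0.9  0.3 -0.4]
0.113 0.1129 [ 0.1 -0.8 -0.3]
0.112 0.1121 [0.8 0.8 1. ]
0.111 0.1111 [ 1.3 -0.5  1.3]
0.11 0.11 [0.9 0.5 1.7]
0.109 0.109 [0.5 0.2 2.7]
0.108 0.108 [ 0.6 -0.5  3.5]
0.107 0.107 [-0.1 -0.4  2.9]
0.106 0.1061 [ 0.4 -0.7  4.5]
0.105 0.1059 [-2.7  0.3 12.1]
0.104 0.1057 [-4.6  1.2 22.3]
19.2333 [-0.05716386  0.78895291 -0.41268075]
```

View pics/end.png

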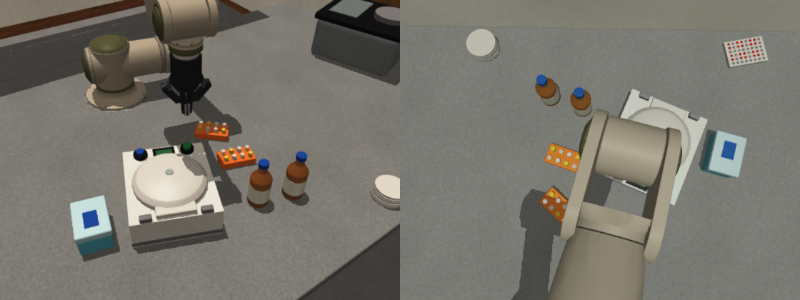

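The lid is shut, the green button bottomed out and was released, the arm is clear, and nothing else moved.

```bash
python3 -c "
from rig import bot
print(bot.close_job())"
```

```text
the job is handed in; nothing more can be done
None
```

I pushed the lid shut with the fingertips on its outer face, pressed the green button fully in and released it, and handed the job in at about 19 s; the blue button, bottle, tip box and tube rack were not touched, and no verdict was returned.

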